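# Turn the decorating wheel to the marked division

### The arm

A 7-joint arm with a two-finger parallel gripper is mounted at the origin on a cart in front of the work surface, level with it; the furniture and walls round the work are solid. World frame = base frame: x ahead of the robot, y to its left, z up, the work surface at z = 0. Lengths are in m, angles in rad, forces in N, time in s.
With the tool pointing down it reaches from about 0.4 to 0.875 m from the base axis. Payload 19.3 kg.
Tool frame: the origin (TCP) lies between the finger pads; the fingertips stand 17 mm ahead of it and the grasp point (between the pads) lies 2 mm behind it (bot.tips_ahead is the z of the fingertips in the tool frame, in m); z points along the fingers, y is the direction in which the jaws open and shut (so a half turn about z gives the same grasp; the last joint's range is limited). The gripper opens to 85 mm and grips with 20 to 120 N. Pads are 22 mm wide; open, the fingers measure 114 mm over their backs; the gripper's body (76 mm by 85 mm) begins 54 mm behind the grasp point. The pads swing forward as they close: fully open they stand 13 mm farther back than shut.
Start: joints at [1.233, 0.521, -0.036, 1.599, 0.021, 1.021, -0.113], TCP at [0.165, -0.603, 0.248] pointing down, gripper open.
Joint ranges: [-2.91, 2.91], [-0.3, 2.13], [-1.5, 1.42], [0.17, 2.43], [-1.26, 4.41], [0.16, 1.93], [-2.52, 2.52]. Speed limits (rad/s): [1.89, 1.89, 2.39, 2.39, 3.01, 3.01, 3.01].

### API

Orientations are given as [roll, pitch, yaw] about the fixed x, y, z axes, in that order (R = Rz(yaw) Ry(pitch) Rx(roll)).
In Python, from workcell import telemetry, cams, job, bot gives the robot as it stands.
- The arm moves only by the tool arm_command, never from a script. Its argument "deltas" is a list of rows, each a list of 7 numbers: the opening, from -1 (shut) to 1 (fully open), so that 0 is half open, then the shift along the tool's x, y, z normalised to -1 to 1, where 1 is 150 mm, then the turn, a rotation vector about the tool's x, y, z normalised to -1 to 1, where 1 is 45 degrees. In form: [[hand, tx, ty, tz, rx, ry, rz], ...]. A call has 1 to 8 rows; each row is the pose to reach, as a shift and turn from the pose commanded when the call began, along the tool's axes at that moment; what a row does not reach only later rows make up. A row lasts 1/8 s, in which the tool goes at most 62.5 mm and 10.7 degrees, less where a joint would pass 70% of its speed; a pose out of reach is approached as far as the arm can. A call with a number of a shift or a turn outside -1 to 1 is refused whole. A call with a gripper value outside its range is refused whole. The fingers move at their own pace and stop on an object; "newtons" is the grip in N (left out, the last holds). Time passes only in rows, so rows that repeat a pose let the fingers close. It gives the time, the measured TCP pose, the force and the opening at its end, in the units of the state.
- telemetry.observe(): the state, without advancing time (a new reading comes with each control period).
- cams.grab_frame(name): name is "side" or "top" or "wrist"; returns the picture (384x512x3 uint8, blue, green, red); there is no depth.
- cams.get_calibration(name): a dict with "fx", "fy", "cx", "cy" (pixels), "k1" (the pictures are not rectified: a ray, as slopes to the right and down, at radius r is drawn at 1 + k1 r^2 times it, then the intrinsics apply), "R" (3x3) and "t" (3): a world point X has camera coordinates R X + t. Camera axes: x right, y down, z forward; pixel columns grow to the right and rows downward; lengths in m; the calibration is good to about 2 mm. A picture is of the moment at which its call begins: read the wrist's pose just before it. get_calibration takes no time and is no camera call; for the wrist camera it gives the pose at the moment of the call.
- job.job_done(): hands the job in, once; it reports no verdict.
The state is a dict: "clock": time; "qpos": joint angles; "qd": joint speeds; "joint_efforts": joint torques, N m; "position": TCP position; "tool_rot": TCP orientation; "force": force on the tool from outside, world axes, zero at the start; "moment": the same for the moment, N m; "grip_width": finger opening in m.
Only numpy, scipy, OpenCV 4.12 (cv2) and the standard library are available. Lean on these libraries where they do the work, as an engineer would, in place of code of your own. Each camera call takes 0.05 s, during which the arm holds its last target.

### The job

The brooch on the banding wheel is to be decorated at the marked division: with the tips of the closed fingers push against the edge of the square wooden bat and turn the wheel, either way round, until the blue index line meets the white line on the red clip, and leave it standing there. Push gently, grasp and lift nothing: the brooch stays lying in the middle of the bat and rides round with it, and everything else on the worktop stays where it is.

Things in the scene. Friction and masses are not known exactly. Their poses are not given: they have to be found in the camera images.
- banding_wheel: grey cast banding wheel (turntable) on a round foot 125 mm across, fixed to the worktop at a place that varies; origin: on its vertical axis, at worktop level. The round head, 203 mm across, turns; its rim's top is at z = 103 mm. The foot and the ring round the head do not turn.
- dividing_ring: fixed flat aluminium ring round the head with black scale lines every 10 degrees (long ones every 30): radii 106 to 130 mm, top at z = 100 mm, on three thin legs; origin on the wheel's axis at worktop level
- banding_wheel_head (a joint): angle of the head and bat, rad, growing anticlockwise seen from above; turns without end stops, either way may be used. Its friction is low (0.01 N m, damping 0.05 N m s/rad, inertia about 0.01 kg m2): it coasts some hundredths of a rad when pushed at 0.3 rad/s and next to nothing when pushed slowly.
- bat_top (a point): centre of the top (z = 124 mm) of a square wooden bat, 120x120 mm, 20 mm thick (underside z = 104), pinned centrally on the head and turning with it. The frame turns too: faces at +-60 mm in x and y, x points to the blue index line. Too wide to grasp: it is turned by pushing sideways on one of its upright faces, off the middle and towards a corner.
- index (a point): outer end of the index line: a blue line 4 mm wide that runs from the middle of one face of the bat outwards over the grey head to its rim; the point lies 103 mm from the axis, z = 104 mm
- target (a point): inner end of the white line on the red marker clip, 103 mm from the axis, z = 104 mm: index and target coincide when the lines meet
- marker_clip: red clip, 18 mm wide and 28 mm long, fixed on the dividing ring (inner end 105.5 mm from the wheel's axis, top z = 103 mm), with a white line 4 mm wide along its middle, pointing at the axis; its angle round the ring varies. Origin: on the wheel's axis at worktop level; x points along the line outwards
- brooch: flat oval pale glazed brooch, 48x71x7 mm, lying loose near the centre of the bat; origin: centre of its underside
- wood_stamp: turned wooden stamp, 33x33x62 mm, standing behind the wheel; loose bystander, origin at the centre of its underside
- rubber_kidney: flat red rubber kidney, 52x100x8 mm, lying front right; loose bystander, origin at the centre of its underside
- ring_cutter_1: thin grey ring cutter, 67 mm across, 22 mm high, front right; loose bystander, origin at the centre of its underside
- slip_jar: clear jar with red lid, 65x65x99 mm, behind the vice on the right; loose bystander, origin at the centre of its underside
- scissors: scissors with blue handles, 87x199x9 mm, lying at the back; loose bystander, origin at the centre of its underside
- wood_rib: flat wooden rib, 58x109x8 mm, lying to the right of the blue vice; loose bystander, origin at the centre of its underside
Things that resemble listed ones, but are neither listed nor needed, are in the scene too. Leave any turquoise look-alike of the brooch alone.

How it is judged:
At the end, for the whole second after the job is handed in: The outer end of the blue index line is within 4 mm of the inner end of the clip's white line, the wheel stands still (under 0.02 rad/s), and the brooch lies on the bat within 30 mm of its centre (horizontal distance between index and target below 0.004 m and velocity of joint banding_wheel_head between -0.02 and 0.02 rad/s and horizontal distance between brooch and bat_top below 0.03 m and height (world z) of brooch between 0.118 and 0.135 m); the robot touches nothing.
It fails at once if the brooch is lifted, or slides 30 mm or more from the bat's centre (not (horizontal distance between brooch and bat_top below 0.03 m and height (world z) of brooch between 0.118 and 0.135 m)).
It fails at once if the wheel, bat or ring is pushed with more than 25 N (contact force between the fingers and banding_wheel above 25 N or contact force between the fingers and dividing_ring above 25 N).
It fails at once if a bystander on the worktop is moved or lifted by more than 20 mm (distance of any of wood_stamp, rubber_kidney, ring_cutter_1, slip_jar, scissors, wood_rib from where it was at the start of the episode above 0.02 m).
It also fails if it takes over 51 s, if anything falls off the work surface, if the arm or the gripper's body presses on something with over 40 N, if the wrist force passes 120 N, or if a joint passes its speed limit or range.

## Working session

There is one attempt and no reset: what is moved stays moved. The work goes in short steps, Python scripts to look and compute and a tool call to move; the robot and the scene stay as the last step left them, time stands still between calls to the robot, and variables do not carry over. Pictures are saved under pics/ and viewed, and the job is handed in when it is done.

Besides the shell and the picture viewer there is one more tool, called after "Request:" as name([rows], argument=value, ...), one row to a line, values as JSON. arm_command: Moves the arm, as the interface text tells. Its arguments: {"type":"object","properties":{"deltas":{"type":"array","items":{"type":"array","items":{"type":"number"}}},"newtons":{"type":"number"}},"required":["deltas"]}

```bash
mkdir -p pics; python3 - <<'E'
from workcell import telemetry,cams,job,bot
import cv2
print(telemetry.observe(), bot.tips_ahead)
for n in ("side","top"):
    im=cams.grab_frame(n); cv2.imwrite(f"pics/{n}0.png",im)
    print(n,cams.get_calibration(n))
E
```

```text
{'clock': 0.0, 'qpos': array([ 1.23283882,  0.52203449, -0.0363259 ,  1.59997033,  0.02116682,
        1.02110054, -0.11277085]), 'qd': array([ 0.00110941,  0.00107505,  0.00100559, -0.00046743, -0.00113858,
        0.00106321, -0.00083249]), 'joint_efforts': array([-5.54605813e-04, -9.27127004e+01,  1.97942555e+00, -3.69936919e+01,
        1.78384571e-02,  8.05840886e-03,  1.62639617e-05]), 'position': array([ 0.16525001, -0.60244291,  0.24772646]), 'tool_rot': array([-3.14046461e+00,  5.23079041e-05,  2.67757385e-01]), 'force': array([-0.12064174, -0.35777076, -1.3480308 ]), 'moment': array([-0.00192077,  0.01564684,  0.01638344]), 'grip_width': 0.08557061616142392} 0.017
side {'fx': 386.18924719286895, 'fy': 386.18924719286895, 'cx': 253.15442357123632, 'cy': 194.17080286099446, 'k1': -0.07202806679479375, 'R': array([[ 0.96838472, -0.24909378,  0.01353995],
       [-0.12376829, -0.52687327, -0.84088404],
       [ 0.21659282,  0.81262344, -0.54104593]]), 't': array([-0.56989318,  0.15189199,  0.90742294])}
top {'fx': 407.1983548106994, 'fy': 407.1983548106994, 'cx': 262.6382716799795, 'cy': 189.15570700504352, 'k1': -0.08229279081406499, 'R': array([[ 0.04004567, -0.99919497, -0.00239913],
       [-0.97126154, -0.03836214, -0.23490288],
       [ 0.23462174,  0.01173703, -0.97201589]]), 't': array([-0.02390911,  0.61409038,  1.03070162])}
```

View pics/top0.png

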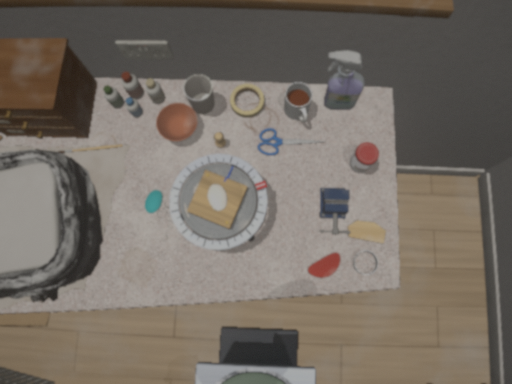

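View pics/side0.png

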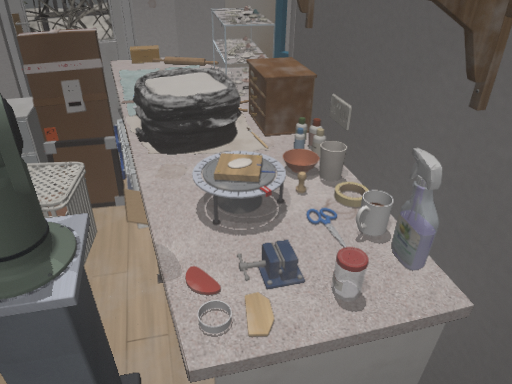

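```bash
cat > h.py <<'E'
import numpy as np, cv2
from workcell import telemetry,cams,job,bot
def ray(c,uv):
    x=np.array([(uv[0]-c['cx'])/c['fx'],(uv[1]-c['cy'])/c['fy']])
    y=x.copy()
    for _ in range(20): y=x/(1+c['k1']*(y@y))
    d=c['R'].T@np.array([y[0],y[1],1]); o=-c['R'].T@c['t']; return o,d
def onz(c,uv,z):
    o,d=ray(c,uv); return o+d*(z-o[2])/d[2]
def proj(c,X):
    p=c['R']@np.asarray(X,float)+c['t']; s=p[:2]/p[2]; s=s*(1+c['k1']*(s@s))
    return np.array([c['fx']*s[0]+c['cx'],c['fy']*s[1]+c['cy']])
E
python3 - <<'E'
import cv2
im=cv2.imread("pics/top0.png")
cv2.imwrite("pics/top0z.png",cv2.resize(im[145:260,160:280],None,fx=5,fy=5,interpolation=cv2.INTER_CUBIC))
im=cv2.imread("pics/side0.png")
cv2.imwrite("pics/side0z.png",cv2.resize(im[140:240,185:305],None,fx=6,fy=6,interpolation=cv2.INTER_CUBIC))
E
```

```text
(no output)
```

View pics/top0z.png

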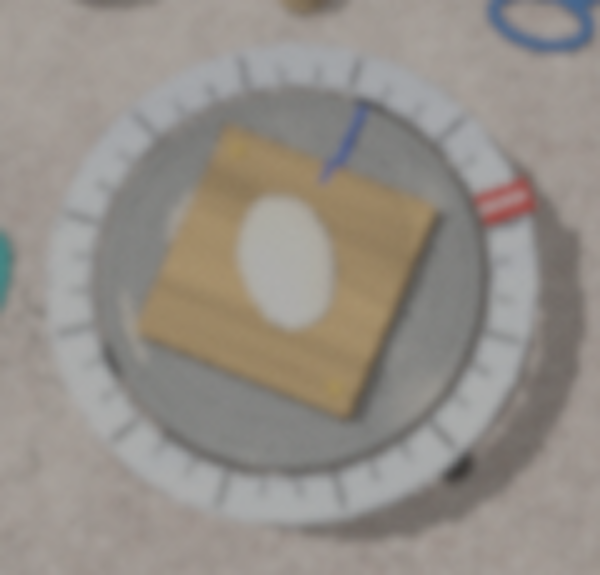

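View pics/side0z.png

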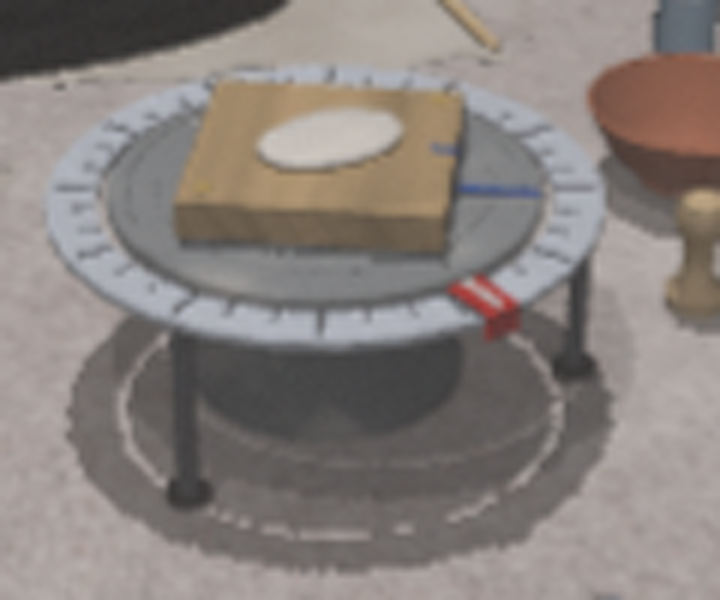

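```bash
python3 - <<'E'
from h import *
c=cams.get_calibration("top")
p=lambda x,y,z: onz(c,(160+(x+.5)/5-.5,145+(y+.5)/5-.5),z)
cs=[p(*q,.124) for q in [(230,126),(440,208),(350,417),(138,330)]]
for q in cs: print(q)
C=np.mean(cs,0); print("C",C,[np.linalg.norm(cs[i]-cs[i-1]) for i in range(4)])
ang=lambda v:np.degrees(np.arctan2(v[1],v[0]))
I=p(364,104,.104); print("index",I,np.linalg.norm((I-C)[:2]),ang(I-C))
e=(cs[0]-cs[3]+cs[1]-cs[2]); print("bat ang",ang(e))
for q in [(480,209),(531,198)]:
  T=p(*q,.103); print("clip",T,np.linalg.norm((T-C)[:2]),ang(T-C))
print("brooch",p(286,262,.131))
# ring ellipse from mask (grey-blue bright)
s=cams.get_calibration("side")
q=lambda x,y,z: onz(s,(185+(x+.5)/6-.5,140+(y+.5)/6-.5),z)
I=q(541,193,.104);print("side idx",I,ang(I-C))
for a in [(470,285),(510,312)]:
  T=q(*a,.103);print("side clip",T,np.linalg.norm((T-C)[:2]),ang(T-C))
c4=[q(*a,.124) for a in [(222,82),(462,95),(443,218),(176,206)]]
print(np.mean(c4,0),c4)
E
```

```text
[0.6484698  0.15120589 0.124     ]
[0.60859978 0.03910518 0.124     ]
[0.49804503 0.07931355 0.124     ]
[0.53825278 0.19052452 0.124     ]
C [0.57334185 0.11503729 0.124     ] [np.float64(0.11702028568461963), np.float64(0.11897977535048028), np.float64(0.11763955816127943), np.float64(0.11825626028136693)]
index [0.66918384 0.08353018 0.104     ] 0.10088798285802071 -18.19776459515584
bat ang -19.810171078011017
clip [0.61408776 0.01903018 0.103     ] 0.10429570075539162 -67.00338505083654
clip [ 0.62113737 -0.00764512  0.103     ] 0.13166390249920468 -68.71473686894915
brooch [0.57534899 0.1160774  0.131     ]
side idx [0.6695983  0.08219579 0.104     ] -18.8389965034608
side clip [0.61661159 0.01376448 0.103     ] 0.11012925191529864 -66.86495820763014
side clip [ 0.62722695 -0.01099369  0.103     ] 0.13706717351649064 -66.85065717843571
[0.57518794 0.11117969 0.124     ] [array([0.54101922, 0.18665683, 0.124     ]), array([0.64958011, 0.14765643, 0.124     ]), array([0.61038184, 0.03696079, 0.124     ]), array([0.49977056, 0.0734447 , 0.124     ])]
```

```bash
cat >> h.py <<'E'
def delta(target, yaw):
    from scipy.spatial.transform import Rotation as Ro
    s=telemetry.observe(); R=Ro.from_euler('xyz',s['tool_rot'])
    d=R.inv().apply(np.asarray(target)-s['position'])/.15
    Rt=Ro.from_euler('xyz',[np.pi,0,yaw]); w=(R.inv()*Rt).as_rotvec()/np.radians(45)
    print("t",s['clock'],"pos",s['position'].round(4),"rpy",s['tool_rot'].round(4),"F",s['force'].round(2),"q",s['qpos'].round(2)); print("delta",d.round(3),w.round(3))
E
python3 -c "
from h import *
delta((.40,-.40,.235),.27)"
```

```text
t 0.1 pos [ 0.1653 -0.6025  0.2478] rpy [-3.1406  0.      0.2678] F [ 0.28  0.59 -0.31] q [ 1.23  0.52 -0.04  1.6   0.02  1.02 -0.11]
delta [ 1.866 -0.887  0.086] [-0.001  0.    -0.003]
```

Request:
arm_command([
  [-1, 0.4, -0.2, 0, 0, 0, 0],
  [-1, 0.8, -0.4, 0, 0, 0, 0],
  [-1, 1, -0.5, 0, 0, 0, 0],
  [-1, 1, -0.5, 0, 0, 0, 0],
], newtons=20)

```text
clock: 0.6
position: [0.2929, -0.4884, 0.2483]
tool_rot: [-3.141, -0.001, 0.273]
force: [-0.3, 0.1, -0.3]
grip_width: 0.0122
```

```bash
python3 -c "
from h import *
delta((.42,-.35,.235),.6)"
```

```text
t 0.6 pos [ 0.2929 -0.4884  0.2483] rpy [-3.1409e+00 -1.0000e-03  2.7280e-01] F [-0.31  0.06 -0.32] q [ 0.98  0.43 -0.07  1.75  0.04  0.96 -0.4 ]
delta [ 1.064 -0.66   0.09 ] [-0.001 -0.001 -0.417]
```

Request:
arm_command([
  [-1, 0.4, -0.2, 0, 0, 0, -0.15],
  [-1, 0.8, -0.45, 0, 0, 0, -0.3],
  [-1, 1, -0.65, 0, 0, 0, -0.45],
  [-1, 1, -0.65, 0, 0, 0, -0.45],
])

```text
clock: 1.1
position: [0.4109, -0.3542, 0.2482]
tool_rot: [-3.141, -0.001, 0.628]
force: [-0.9, -1.4, 0.2]
grip_width: 0.0002
```

```bash
python3 -c "
from h import *
delta((.46,-.15,.235),.9)"
```

```text
t 1.1 pos [ 0.4109 -0.3542  0.2482] rpy [-3.141e+00 -1.100e-03  6.278e-01] F [-0.87 -1.35  0.23] q [ 0.76  0.4  -0.2   1.81  0.09  0.94 -0.43]
delta [ 1.064 -0.91   0.09 ] [-0.001 -0.002 -0.347]
```

Request:
arm_command([
  [-1, 0.35, -0.3, 0, 0, 0, -0.12],
  [-1, 0.7, -0.6, 0, 0, 0, -0.24],
  [-1, 1, -0.9, 0, 0, 0, -0.35],
  [-1, 1, -0.9, 0, 0, 0, -0.35],
  [-1, 1, -0.9, 0, 0, 0, -0.35],
])

```text
clock: 1.72
position: [0.4523, -0.1607, 0.2483]
tool_rot: [3.142, 0.0, 0.895]
force: [-0.8, -0.7, 0.0]
grip_width: -0.0002
```

```bash
python3 -c "
from h import *
delta((.504,.02,.235),1.23)"
```

```text
t 1.725 pos [ 0.4523 -0.1607  0.2483] rpy [3.1415e+00 4.0000e-04 8.9510e-01] F [-0.81 -0.73  0.02] q [ 0.49  0.31 -0.34  1.96  0.13  0.9  -0.59]
delta [ 1.155 -0.485  0.088] [ 0.     0.001 -0.426]
```

Request:
arm_command([
  [-1, 0.4, -0.15, 0, 0, 0, -0.15],
  [-1, 0.8, -0.3, 0, 0, 0, -0.3],
  [-1, 1, -0.4, 0, 0, 0, -0.43],
  [-1, 1, -0.4, 0, 0, 0, -0.43],
  [-1, 1, -0.4, 0, 0, 0, -0.43],
  [-1, 1, -0.4, 0, 0, 0, -0.43],
])

```text
clock: 2.48
position: [0.4992, -0.0073, 0.2482]
tool_rot: [-3.142, 0.001, 1.23]
force: [0.1, -0.8, 0.1]
grip_width: 0.0004
```

```bash
python3 -c "
from h import *
c=cams.get_calibration('wrist');im=cams.grab_frame('wrist');cv2.imwrite('pics/w1.png',im);import pickle;pickle.dump(c,open('w1.pkl','wb'))
print(-c['R'].T@c['t'],c['R'][2])
delta((.504,.042,.129),1.23)"
```

```text
[0.52062159 0.05511857 0.37345253] [-0.08765756 -0.24490779 -0.96557565]
t 2.525 pos [ 0.4992 -0.007   0.2482] rpy [-3.1416e+00  5.0000e-04  1.2308e+00] F [ 1.2  -0.56  0.02] q [ 0.26  0.35 -0.47  1.91  0.2   0.93 -0.64]
delta [ 0.319 -0.079  0.795] [-0.     0.001  0.001]
```

View pics/w1.png

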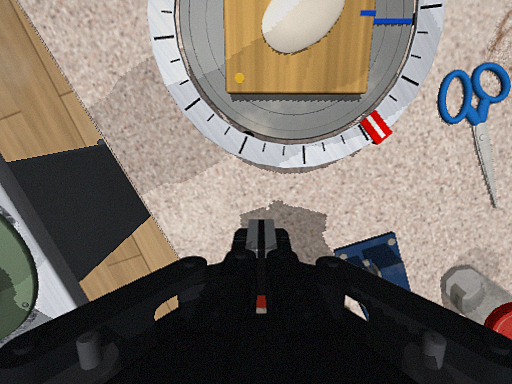

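```bash
python3 - <<'E'
from h import *
import pickle
c=pickle.load(open('w1.pkl','rb'));im=cv2.imread('pics/w1.png')
C=np.array([.574,.113])
ang=lambda v:np.degrees(np.arctan2(v[1],v[0]))
for q in [(228,93),(366,93)]: print(onz(c,q,.124))
print("edge",ang(onz(c,(366,93),.124)-onz(c,(228,93),.124)))
I=onz(c,(412,22),.104);print("I",I,np.linalg.norm(I[:2]-C),ang(I[:2]-C))
for q in [(367,117),(384,138)]:
  T=onz(c,q,.103);print(T,np.linalg.norm(T[:2]-C),ang(T[:2]-C))
# ring fit: outer edge points at z=.1
z=cv2.resize(im[0:160,330:450],None,fx=5,fy=5,interpolation=cv2.INTER_CUBIC);cv2.imwrite('pics/w1z.png',z[:600])
E
```

```text
[0.499475   0.07951579 0.124     ]
[0.60968965 0.04036201 0.124     ]
edge -19.557594701847144
I [0.6677636  0.08229645 0.104     ] 0.09866266306338317 -18.131394886899884
[0.61294089 0.01796911 0.103     ] 0.10269986877670544 -67.71761052152674
[ 0.62355865 -0.00647381  0.103     ] 0.12934470054285982 -67.47095232354924
```

View pics/w1z.png

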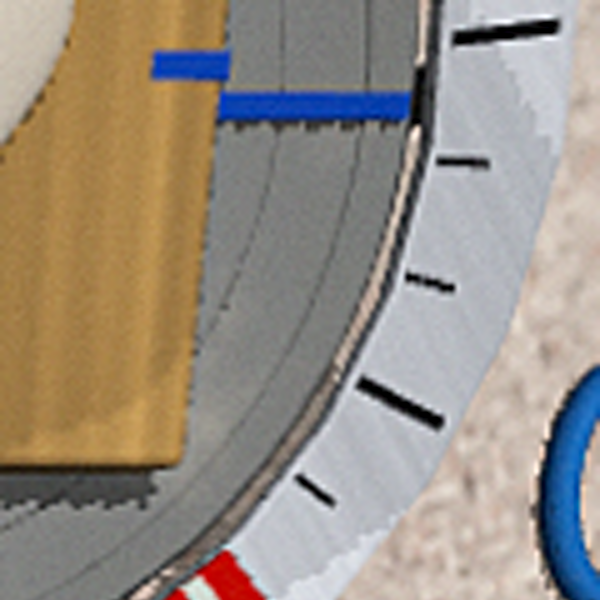

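Request:
arm_command([
  [-1, 0.16, -0.04, 0.1, 0, 0, 0],
  [-1, 0.32, -0.08, 0.3, 0, 0, 0],
  [-1, 0.32, -0.08, 0.55, 0, 0, 0],
  [-1, 0.32, -0.08, 0.7, 0, 0, 0],
  [-1, 0.32, -0.08, 0.79, 0, 0, 0],
  [-1, 0.32, -0.08, 0.79, 0, 0, 0],
  [-1, 0.32, -0.08, 0.79, 0, 0, 0],
])

```text
clock: 3.4
position: [0.5043, 0.0438, 0.1306]
tool_rot: [3.141, -0.0, 1.233]
force: [0.5, 0.4, 0.1]
grip_width: -0.0002
```

```bash
cat >>h.py <<'E'
C=np.array([.574,.1155])
def plan(thetas,off=(-42,-73),z=.129):
    from scipy.spatial.transform import Rotation as Ro
    s=telemetry.observe(); R=Ro.from_euler('xyz',s['tool_rot'])
    print("t",s['clock'],"pos",s['position'].round(4),"rpy",s['tool_rot'].round(4),"F",s['force'].round(2))
    for th in thetas:
        a=np.radians(th); b=np.array(off)/1e3
        P=[C[0]+np.cos(a)*b[0]-np.sin(a)*b[1],C[1]+np.sin(a)*b[0]+np.cos(a)*b[1],z]
        d=R.inv().apply(np.array(P)-s['position'])/.15
        w=(R.inv()*Ro.from_euler('xyz',[np.pi,0,a+np.pi/2])).as_rotvec()/np.radians(45)
        print(th,d.round(3),w.round(3))
E
python3 -c "
from h import *
plan([-19.5,-21,-22.5,-24,-25.5,-27,-28.5,-30])
c=cams.get_calibration('wrist');im=cams.grab_frame('wrist');cv2.imwrite('pics/w2.png',im)"
```

```text
t 3.4 pos [0.5043 0.0438 0.1306] rpy [ 3.1406e+00 -4.0000e-04  1.2334e+00] F [0.45 0.44 0.11]
-19.5 [ 0.119 -0.001  0.011] [ 0.001 -0.001  0.004]
-21 [ 0.126 -0.014  0.011] [ 0.001 -0.001  0.037]
-22.5 [ 0.134 -0.026  0.011] [ 0.001 -0.001  0.07 ]
-24 [ 0.142 -0.038  0.011] [ 0.001 -0.001  0.104]
-25.5 [ 0.151 -0.05   0.011] [ 0.001 -0.001  0.137]
-27 [ 0.16  -0.062  0.011] [ 0.001 -0.001  0.17 ]
-28.5 [ 0.169 -0.074  0.011] [ 0.001 -0.001  0.204]
-30 [ 0.178 -0.085  0.011] [ 0.001 -0.001  0.237]
```

View pics/w2.png

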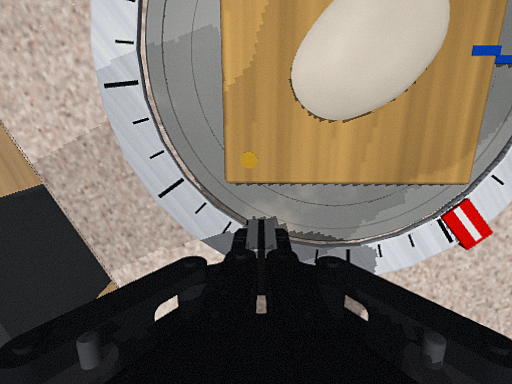

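Request:
arm_command([
  [-1, 0.02, 0, 0, 0, 0, 0],
  [-1, 0.04, 0, 0, 0, 0, 0],
  [-1, 0.055, 0, 0, 0, 0, 0],
  [-1, 0.07, 0, 0, 0, 0, 0],
  [-1, 0.08, 0, 0, 0, 0, 0],
  [-1, 0.09, 0, 0, 0, 0, 0],
  [-1, 0.1, 0, 0, 0, 0, 0],
  [-1, 0.11, 0, 0, 0, 0, 0],
])

```text
clock: 4.45
position: [0.5093, 0.0596, 0.1298]
tool_rot: [3.142, -0.0, 1.234]
force: [0.4, -0.4, -0.4]
grip_width: 0.0
```

```bash
python3 -c "
from h import *
plan([-19.5,-20.5,-22,-23.5,-25,-26.5,-28,-29.5])
c=cams.get_calibration('wrist');im=cams.grab_frame('wrist');cv2.imwrite('pics/w3.png',im)"
```

```text
t 4.45 pos [0.5093 0.0596 0.1298] rpy [ 3.1415 -0.      1.2337] F [ 0.44 -0.37 -0.4 ]
-19.5 [0.008 0.002 0.005] [ 0.    -0.     0.004]
-20.5 [ 0.013 -0.007  0.005] [ 0.    -0.     0.026]
-22 [ 0.021 -0.019  0.005] [ 0.   -0.    0.06]
-23.5 [ 0.029 -0.031  0.005] [ 0.    -0.     0.093]
-25 [ 0.038 -0.043  0.005] [ 0.    -0.     0.126]
-26.5 [ 0.046 -0.055  0.005] [ 0.   -0.    0.16]
-28 [ 0.055 -0.067  0.005] [ 0.    -0.     0.193]
-29.5 [ 0.065 -0.078  0.005] [ 0.    -0.     0.226]
```

View pics/w3.png

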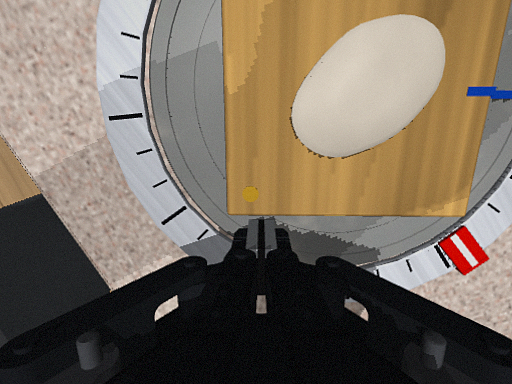

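Request:
arm_command([
  [-1, 0.013, -0.007, 0, 0, 0, 0.026],
  [-1, 0.021, -0.019, 0, 0, 0, 0.06],
  [-1, 0.029, -0.031, 0, 0, 0, 0.093],
  [-1, 0.038, -0.043, 0, 0, 0, 0.126],
  [-1, 0.046, -0.055, 0, 0, 0, 0.16],
  [-1, 0.055, -0.067, 0, 0, 0, 0.193],
  [-1, 0.065, -0.078, 0, 0, 0, 0.226],
  [-1, 0.065, -0.078, 0, 0, 0, 0.226],
])

```text
clock: 5.5
position: [0.5014, 0.0728, 0.1298]
tool_rot: [3.142, -0.0, 1.056]
force: [0.2, -0.1, 0.4]
grip_width: 0.0001
```

```bash
python3 -c "
from h import *
plan([-29.5,-30.5,-32.5,-34.5,-36.5,-38.5,-40.5,-42.5,-44])
c=cams.get_calibration('wrist');im=cams.grab_frame('wrist');cv2.imwrite('pics/w4.png',im)"
```

```text
t 5.5 pos [0.5014 0.0728 0.1298] rpy [ 3.1416e+00 -1.0000e-04  1.0561e+00] F [ 0.22 -0.15  0.43]
-29.5 [-0.001  0.001  0.006] [ 0. -0.  0.]
-30.5 [ 0.004 -0.007  0.006] [ 0.    -0.     0.022]
-32.5 [ 0.014 -0.024  0.006] [ 0.    -0.     0.067]
-34.5 [ 0.025 -0.04   0.006] [ 0.    -0.     0.111]
-36.5 [ 0.037 -0.056  0.006] [ 0.    -0.     0.156]
-38.5 [ 0.049 -0.072  0.006] [ 0.  -0.   0.2]
-40.5 [ 0.061 -0.087  0.006] [ 0.    -0.     0.245]
-42.5 [ 0.075 -0.101  0.006] [ 0.    -0.     0.289]
-44 [ 0.085 -0.112  0.006] [ 0.    -0.     0.322]
```

View pics/w4.png

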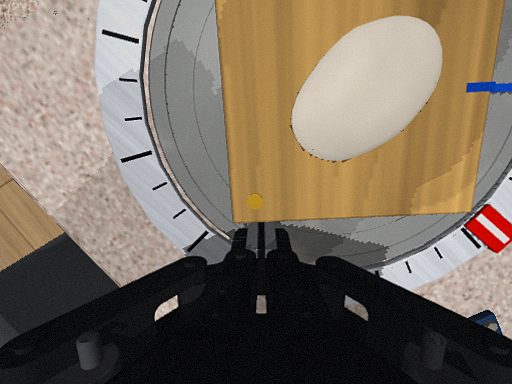

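Pushing works: the bat turned (its edge is nearly square to the tool, corner at (232,222)) and the brooch stays in place. Continuing.

Request:
arm_command([
  [-1, 0.004, -0.007, 0, 0, 0, 0.022],
  [-1, 0.014, -0.024, 0, 0, 0, 0.067],
  [-1, 0.025, -0.04, 0, 0, 0, 0.111],
  [-1, 0.037, -0.056, 0, 0, 0, 0.156],
  [-1, 0.049, -0.072, 0, 0, 0, 0.2],
  [-1, 0.061, -0.087, 0, 0, 0, 0.245],
  [-1, 0.075, -0.101, 0, 0, 0, 0.289],
  [-1, 0.085, -0.112, 0, 0, 0, 0.322],
])

```text
clock: 6.55
position: [0.493, 0.0922, 0.1298]
tool_rot: [-3.141, 0.0, 0.802]
force: [-0.9, -1.7, -0.7]
grip_width: 0.0004
```

```bash
python3 -c "
from h import *
plan([-44,-45,-47,-49,-51,-53,-55,-57,-58.5])"
```

```text
t 6.55 pos [0.493  0.0922 0.1298] rpy [-3.1415e+00  2.0000e-04  8.0160e-01] F [-0.9  -1.68 -0.65]
-44 [0.    0.001 0.005] [-0.     0.    -0.002]
-45 [ 0.005 -0.008  0.005] [-0.     0.     0.021]
-47 [ 0.016 -0.025  0.005] [-0.     0.     0.065]
-49 [ 0.027 -0.041  0.005] [-0.    0.    0.11]
-51 [ 0.038 -0.057  0.005] [-0.     0.     0.154]
-53 [ 0.05  -0.072  0.005] [-0.     0.     0.198]
-55 [ 0.063 -0.087  0.005] [-0.     0.     0.243]
-57 [ 0.076 -0.102  0.005] [-0.     0.     0.287]
-58.5 [ 0.086 -0.112  0.005] [-0.     0.     0.321]
```

Request:
arm_command([
  [-1, 0.005, -0.008, 0, 0, 0, 0.021],
  [-1, 0.016, -0.025, 0, 0, 0, 0.065],
  [-1, 0.027, -0.041, 0, 0, 0, 0.11],
  [-1, 0.038, -0.057, 0, 0, 0, 0.154],
  [-1, 0.05, -0.072, 0, 0, 0, 0.198],
  [-1, 0.063, -0.087, 0, 0, 0, 0.243],
  [-1, 0.076, -0.102, 0, 0, 0, 0.287],
  [-1, 0.076, -0.102, 0, 0, 0, 0.287],
])

```text
clock: 7.55
position: [0.4904, 0.1112, 0.1299]
tool_rot: [3.141, -0.001, 0.578]
force: [0.4, -0.8, -0.1]
grip_width: -0.0005
```

```bash
python3 -c "
from h import *
plan([-57,-58,-59,-60,-61,-62,-63,-64,-65,-66,-67,-68])
import pickle
c=cams.get_calibration('wrist');im=cams.grab_frame('wrist');cv2.imwrite('pics/w5.png',im);pickle.dump(c,open('w5.pkl','wb'))
im=cams.grab_frame('top');cv2.imwrite('pics/t5.png',im)
cv2.imwrite('pics/t5z.png',cv2.resize(im[145:260,160:280],None,fx=5,fy=5,interpolation=cv2.INTER_CUBIC))"
```

```text
t 7.55 pos [0.4904 0.1112 0.1299] rpy [ 3.1413e+00 -1.0000e-03  5.7770e-01] F [ 0.35 -0.82 -0.09]
-57 [-0.004 -0.     0.006] [ 0.    -0.001  0.002]
-58 [ 0.001 -0.009  0.006] [ 0.    -0.001  0.024]
-59 [ 0.006 -0.017  0.006] [ 0.    -0.001  0.047]
-60 [ 0.011 -0.026  0.006] [ 0.    -0.001  0.069]
-61 [ 0.017 -0.034  0.006] [ 0.    -0.001  0.091]
-62 [ 0.022 -0.042  0.006] [ 0.    -0.001  0.113]
-63 [ 0.028 -0.05   0.006] [ 0.    -0.001  0.136]
-64 [ 0.034 -0.058  0.006] [ 0.    -0.001  0.158]
-65 [ 0.04  -0.065  0.006] [ 0.    -0.001  0.18 ]
-66 [ 0.046 -0.073  0.006] [ 0.    -0.001  0.202]
-67 [ 0.052 -0.081  0.006] [ 0.    -0.001  0.224]
-68 [ 0.058 -0.088  0.006] [ 0.    -0.001  0.247]
```

View pics/w5.png

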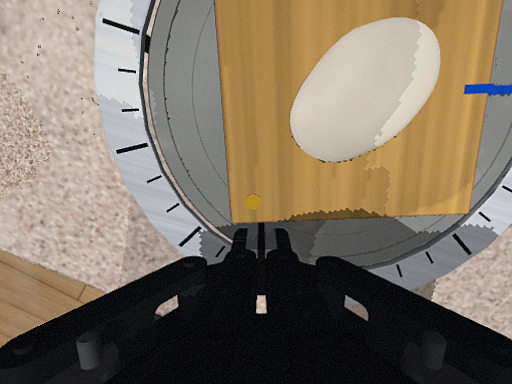

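View pics/t5z.png

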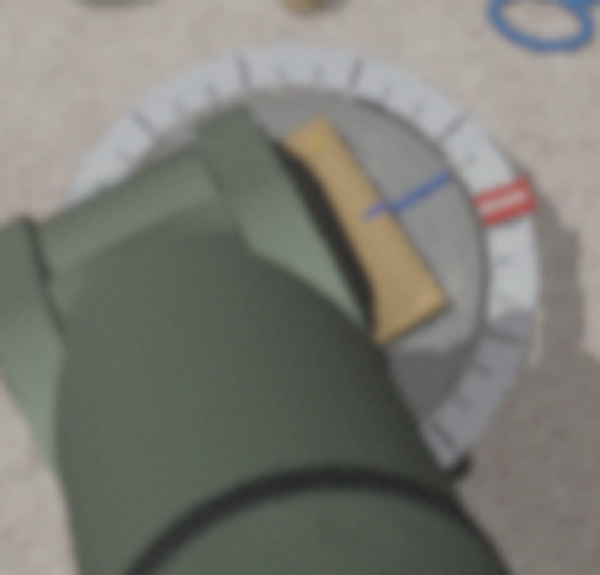

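```bash
cat >>h.py <<'E'
def remain(im,show=True):
    c=cams.get_calibration('top'); ang=lambda v:np.degrees(np.arctan2(v[1],v[0]))
    h=cv2.cvtColor(im,cv2.COLOR_BGR2HSV)
    roi=np.zeros(im.shape[:2],np.uint8); o=proj(c,[*C,.104]); cv2.circle(roi,tuple(int(v) for v in o),53,255,-1)
    b=cv2.inRange(h,(108,70,40),(130,255,255))&roi
    r=(cv2.inRange(h,(0,110,60),(6,255,255))|cv2.inRange(h,(174,110,60),(180,255,255)))&roi
    bp=np.array([onz(c,(x,y),.104)[:2] for y,x in zip(*np.nonzero(b))])-C
    rp=np.array([onz(c,(x,y),.103)[:2] for y,x in zip(*np.nonzero(r))])-C
    rad=np.linalg.norm(bp,axis=1); s=rad>74
    a1=ang(bp[s].mean(0)); a2=ang(rp.mean(0))
    print("blue px",s.sum(),"maxr",rad.max().round(4),"red px",len(rp),"meanr",np.linalg.norm(rp.mean(0)).round(4),"index",a1.round(2),"clip",a2.round(2),"turn",(a2-a1).round(2))
E
python3 -c "
from h import *
remain(cv2.imread('pics/top0.png'));remain(cv2.imread('pics/t5.png'))
im=cv2.imread('pics/t5.png')
"
```

```text
blue px 0 maxr 0.0959 red px 12 meanr 0.1211 index nan clip -69.66 turn nan
blue px 0 maxr 0.0944 red px 10 meanr 0.1194 index nan clip -70.61 turn nanh.py:39: RuntimeWarning: Mean of empty slice.
  a1=ang(bp[s].mean(0)); a2=ang(rp.mean(0))
  ret = um.true_divide(
```

```bash
python3 - <<'E'
from h import *
im=cv2.imread('pics/t5.png')
print((im[:,:,0].astype(int)-im[:,:,2])[178:192,230:258])
print((im[:,:,2].astype(int)-im[:,:,1])[180:192,252:270])
E
```

```text
[[-50 -36 -16  -5  -3  -3  -2  -2  -1  -1  -1  -1  -1  -1  -1  -1   1   4
    4   1  -2   0   2   3   3   4   4   4]
 [-53 -46 -28 -11  -4  -2  -2  -2  -2  -1  -1  -1  -1   0   0   2   8  18
   22  15   3  -1   1   3   4   3   3   4]
 [-56 -51 -39 -22  -9  -3  -1  -1  -2  -2   0   0   0   1   4  10  22  39
   43  32   9   1   0   1   3   3   2   3]
 [-57 -54 -49 -36 -17  -5  -2  -2  -1  -1  -1  -1   2   8  17  30  42  49
   43  25   7   0  -1   0   1   1   1  -1]
 [-59 -57 -54 -46 -29 -11  -3  -1  -2   0   1   5  10  22  38  46  43  32
   19   9   2  -1  -3  -1  -1  -3  -9 -16]
 [-59 -59 -57 -51 -41 -21  -6   0   1   3   9  19  30  42  47  39  23  11
    4   0  -1  -2  -3  -5  -9 -21 -34 -47]
 [-59 -59 -57 -53 -44 -24  -3   4   7  14  26  40  45  41  29  15   7   1
    0   0   0   0  -3  -7 -23 -47 -64 -67]
 [-58 -59 -55 -46 -29  -5  13  17  21  34  47  47  35  21   9   4  -1   0
   -1   0  -1  -1  -1  -7 -24 -48 -56 -49]
 [-58 -55 -47 -25   0  20  25  20  30  43  42  30  15   6   2   0   0  -1
   -1   0  -1  -1  -2  -4 -15 -29 -35 -36]
 [-57 -51 -32  -4  13  12  -1  -5   9  22  17  
[... 523 characters left out ...]
1  -4  -6  -4]]
[[ 0 -1 -2 -2 -2 -1 -1  1  2  5 15 30 36 24 12  7  7  7]
 [ 0  0 -1 -1  0  1  5  9 16 25 40 59 63 44 19  9  7  8]
 [ 1  1  1  3  9 15 25 35 46 58 65 70 69 56 29 11  7  8]
 [ 1  4  9 20 34 45 57 65 66 61 54 50 52 55 37 15  8  8]
 [ 1  5 21 45 62 66 65 60 49 41 40 38 46 57 47 21  9  8]
 [ 0  4 21 46 54 48 42 40 38 39 46 54 64 73 60 29 12  8]
 [ 0  2 13 27 33 35 37 43 51 62 70 76 79 74 56 27 11  8]
 [-1  0  3 15 29 45 58 68 77 79 75 65 54 41 29 17  8  6]
 [ 0  0  2 13 35 63 77 79 71 57 42 28 16 11 10  8  7  6]
 [-1  0  2  9 29 53 55 46 31 19 10  4  1  0  3  6  6  7]
 [ 0  0  0  4 14 19 17  9  4  1 -1 -2 -2 -1  2  5  6  6]
 [ 0  0  0  1  4  4  1 -1 -1 -2 -2 -2 -2 -2  2  4  6  6]]
```

```bash
cat >>h.py <<'E'
def remain(im):
    c=cams.get_calibration('top'); ang=lambda v:np.degrees(np.arctan2(v[1],v[0])); f=im.astype(float)
    def mean(w,z,r0,r1,th):
        P=[];W=[]
        for y in range(145,260):
            for x in range(160,280):
                if w[y,x]>th:
                    p=onz(c,(x,y),z)[:2]-C; r=np.linalg.norm(p)
                    if r0<r<r1: P.append(p);W.append(w[y,x])
        P=np.array(P);W=np.array(W);m=(P*W[:,None]).sum(0)/W.sum();return len(P),np.linalg.norm(m).round(4),ang(m).round(2)
    b=mean(f[:,:,0]-f[:,:,2],.104,.076,.102,12); r=mean(f[:,:,2]-f[:,:,1],.103,.105,.128,25)
    print("blue",b,"red",r,"turn",r[2]-b[2])
E
python3 -c "
from h import *
remain(cv2.imread('pics/top0.png'));remain(cv2.imread('pics/t5.png'))
c=cams.get_calibration('top')
im=cv2.imread('pics/t5.png')
"
```

```text
blue (28, np.float64(0.0873), np.float64(-18.6)) red (62, np.float64(0.1166), np.float64(-68.16)) turn -49.559999999999995
blue (27, np.float64(0.0869), np.float64(-53.5)) red (62, np.float64(0.1166), np.float64(-68.17)) turn -14.670000000000002
```

Request:
arm_command([
  [-1, 0.003, -0.009, 0, 0, 0, 0.024],
  [-1, 0.01, -0.026, 0, 0, 0, 0.069],
  [-1, 0.021, -0.042, 0, 0, 0, 0.113],
  [-1, 0.033, -0.058, 0, 0, 0, 0.158],
  [-1, 0.045, -0.073, 0, 0, 0, 0.202],
  [-1, 0.058, -0.088, 0, 0, 0, 0.247],
  [-1, 0.058, -0.088, 0, 0, 0, 0.247],
  [-1, 0.058, -0.088, 0, 0, 0, 0.247],
])

```text
clock: 8.65
position: [0.4902, 0.1266, 0.1298]
tool_rot: [3.142, -0.0, 0.384]
force: [-0.7, -1.0, 0.4]
grip_width: 0.0001
```

```bash
python3 -c "
from h import *
plan([-68,-68.5,-69,-69.5,-70,-70.5,-71,-71.5,-72])
im=cams.grab_frame('top');cv2.imwrite('pics/t6.png',im);remain(im)
cv2.imwrite('pics/t6z.png',cv2.resize(im[145:260,160:280],None,fx=5,fy=5,interpolation=cv2.INTER_CUBIC))"
```

```text
t 8.65 pos [0.4902 0.1266 0.1298] rpy [ 3.1415e+00 -2.0000e-04  3.8430e-01] F [-0.74 -0.99  0.38]
-68 [ 0.004 -0.002  0.005] [ 0. -0.  0.]
-68.5 [ 0.006 -0.007  0.005] [ 0.    -0.     0.012]
-69 [ 0.009 -0.011  0.005] [ 0.    -0.     0.023]
-69.5 [ 0.011 -0.015  0.005] [ 0.    -0.     0.034]
-70 [ 0.014 -0.019  0.005] [ 0.    -0.     0.045]
-70.5 [ 0.016 -0.023  0.005] [ 0.    -0.     0.056]
-71 [ 0.019 -0.027  0.005] [ 0.    -0.     0.067]
-71.5 [ 0.022 -0.032  0.005] [ 0.    -0.     0.078]
-72 [ 0.024 -0.036  0.005] [ 0.    -0.     0.089]
blue (26, np.float64(0.0868), np.float64(-64.12)) red (62, np.float64(0.1166), np.float64(-68.17)) turn -4.049999999999997
```

View pics/t6z.png

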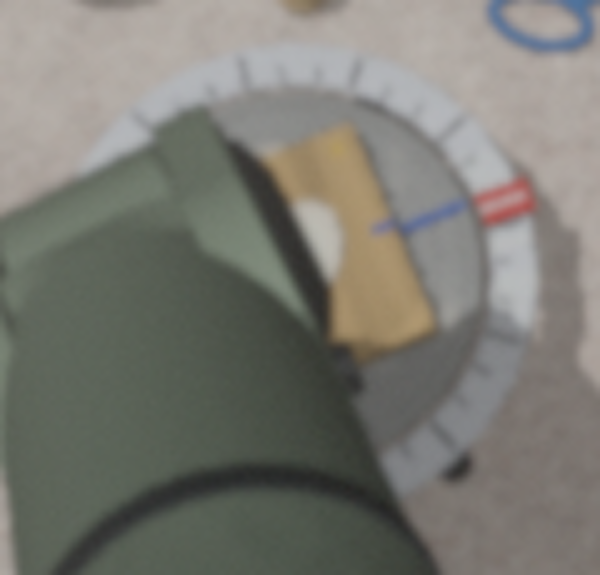

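Request:
arm_command([
  [-1, 0.005, -0.005, 0, 0, 0, 0.012],
  [-1, 0.009, -0.011, 0, 0, 0, 0.023],
  [-1, 0.011, -0.015, 0, 0, 0, 0.034],
  [-1, 0.014, -0.019, 0, 0, 0, 0.045],
  [-1, 0.016, -0.023, 0, 0, 0, 0.056],
  [-1, 0.016, -0.023, 0, 0, 0, 0.056],
  [-1, 0.016, -0.023, 0, 0, 0, 0.056],
])

```text
clock: 9.57
position: [0.491, 0.1307, 0.1298]
tool_rot: [3.142, -0.0, 0.34]
force: [0.3, 0.1, -0.6]
grip_width: 0.0004
```

```bash
python3 -c "
from h import *
plan([-70.5])
im=cams.grab_frame('top');cv2.imwrite('pics/t7.png',im);remain(im)"
```

```text
t 9.575 pos [0.491  0.1307 0.1298] rpy [ 3.1416 -0.      0.3401] F [ 0.29  0.12 -0.62]
-70.5 [ 0.001 -0.     0.005] [ 0. -0. -0.]
blue (27, np.float64(0.0862), np.float64(-66.27)) red (62, np.float64(0.1166), np.float64(-68.18)) turn -1.9100000000000108
```

Request:
arm_command([
  [-1, -0.1, 0, 0, 0, 0, 0],
  [-1, -0.2, 0, 0, 0, 0, 0],
  [-1, -0.2, 0, -0.3, 0, 0, 0],
  [-1, -0.2, 0.1, -0.6, 0, 0, 0],
  [-1, -0.2, 0.4, -0.7, 0, 0, 0],
  [-1, -0.2, 0.75, -0.7, 0, 0, 0],
  [-1, -0.2, 0.75, -0.7, 0, 0, 0],
  [-1, -0.2, 0.75, -0.7, 0, 0, 0],
])

```text
clock: 10.62
position: [0.4995, 0.0148, 0.2347]
tool_rot: [-3.141, 0.0, 0.34]
force: [0.7, 0.1, 0.9]
grip_width: -0.0002
```

```bash
python3 -c "
from h import *
import pickle
plan([-70.5])
c=cams.get_calibration('wrist');im=cams.grab_frame('wrist');cv2.imwrite('pics/w8.png',im);pickle.dump(c,open('w8.pkl','wb'))
"
```

```text
t 10.625 pos [0.4995 0.0148 0.2347] rpy [-3.1413e+00  4.0000e-04  3.3980e-01] F [0.68 0.13 0.93]
-70.5 [ 0.206 -0.747  0.705] [-0.     0.001 -0.001]
```

View pics/w8.png

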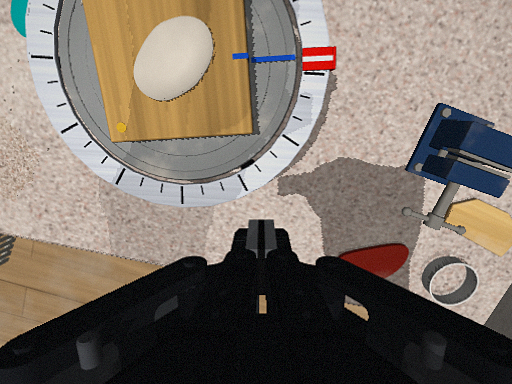

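```bash
cat >>h.py <<'E'
def wr(im,c,out=None):
    ang=lambda v:np.degrees(np.arctan2(v[1],v[0])); f=im.astype(int)
    B=((f[:,:,0]-f[:,:,2])>60); 
    h=cv2.cvtColor(im,cv2.COLOR_BGR2HSV)
    def pts(m,z,r0,r1):
        P=np.array([onz(c,(x,y),z)[:2] for y,x in zip(*np.nonzero(m))])-C; r=np.linalg.norm(P,axis=1); return P[(r>r0)&(r<r1)]
    b=pts(B,.104,.07,.103)
    R=(f[:,:,2]-f[:,:,1]>70)&(f[:,:,2]>100)
    r=pts(R,.103,.1035,.128)
    W=(f.min(2)>170)&(np.arange(im.shape[0])[:,None]>=0)
    for nm,P in (("blue",b),("red",r)):
        m=P.mean(0); 
        o,d=m,np.linalg.svd(P-m)[2][0]
        if d@m<0:d=-d
        q=o+d*((.103-np.linalg.norm(o))/(d@o/np.linalg.norm(o)))
        print(nm,len(P),"mean r",np.linalg.norm(m).round(4),"ang",ang(m).round(2),"dir",ang(d).round(2),"line at r=103",(q+C).round(4),ang(q).round(2))
E
python3 -c "
from h import *
import pickle
im=cv2.imread('pics/w8.png');wr(im,pickle.load(open('w8.pkl','rb')))
cv2.imwrite('pics/w8z.png',cv2.resize(im[30:90,225:345],None,fx=6.6,fy=6.6,interpolation=cv2.INTER_NEAREST))"
```

```text
blue 182 mean r 0.0838 ang -66.5 dir -66.91 line at r=103 [0.615 0.021] -66.57
red 508 mean r 0.1159 ang -67.72 dir -67.06 line at r=103 [0.6129 0.0201] -67.81
```

View pics/w8z.png

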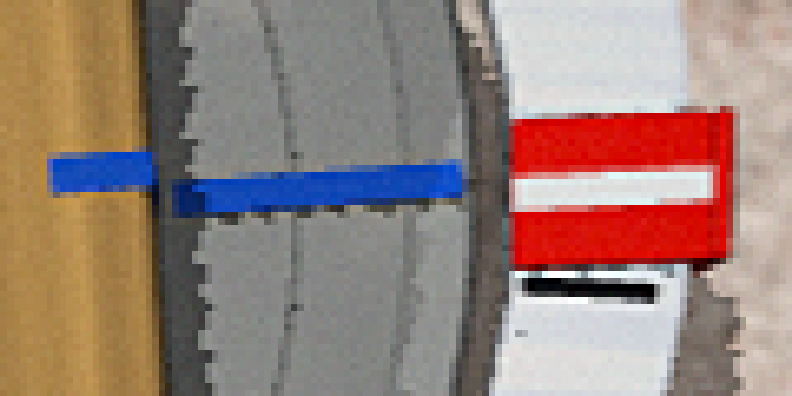

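Request:
arm_command([
  [-1, 0, -0.35, 0, 0, 0, 0.027],
  [-1, 0, -0.76, 0, 0, 0, 0.027],
  [-1, 0, -0.76, 0.1, 0, 0, 0.027],
  [-1, 0, -0.76, 0.4, 0, 0, 0.027],
  [-1, 0, -0.76, 0.7, 0, 0, 0.027],
  [-1, 0, -0.76, 0.7, 0, 0, 0.027],
  [-1, 0.07, -0.76, 0.7, 0, 0, 0.027],
  [-1, 0.13, -0.76, 0.7, 0, 0, 0.027],
])

```text
clock: 11.68
position: [0.4824, 0.1293, 0.1315]
tool_rot: [-3.142, -0.003, 0.319]
force: [0.7, -0.2, 0.6]
grip_width: 0.0003
```

```bash
python3 -c "
from h import *
plan([-70.5,-71.7])"
```

```text
t 11.675 pos [0.4824 0.1293 0.1315] rpy [-3.1415e+00 -2.9000e-03  3.1880e-01] F [ 0.67 -0.16  0.58]
-70.5 [0.059 0.009 0.017] [-0.    -0.004 -0.027]
-71.7 [ 0.065 -0.001  0.017] [-0.    -0.004 -0.001]
```

Request:
arm_command([
  [-1, 0, 0, 0, 0, 0, 0],
  [-1, 0, 0, 0, 0, 0, 0],
])

```text
clock: 11.92
position: [0.4807, 0.1286, 0.1303]
tool_rot: [3.142, -0.001, 0.319]
force: [-0.4, -0.6, -0.5]
grip_width: -0.0004
```

```bash
python3 -c "
from h import *
plan([-70.5,-71.7,-71.9])"
```

```text
t 11.925 pos [0.4807 0.1286 0.1303] rpy [ 3.1416e+00 -5.0000e-04  3.1870e-01] F [-0.37 -0.64 -0.47]
-70.5 [0.071 0.008 0.008] [ 0.    -0.001 -0.028]
-71.7 [ 0.076 -0.002  0.008] [ 0.    -0.001 -0.001]
-71.9 [ 0.077 -0.004  0.008] [ 0.    -0.001  0.004]
```

Request:
arm_command([
  [-1, 0.03, 0, 0, 0, 0, 0],
  [-1, 0.05, 0, 0, 0, 0, 0],
  [-1, 0.06, 0, 0, 0, 0, 0],
  [-1, 0.065, 0, 0, 0, 0, 0],
  [-1, 0.07, 0, 0, 0, 0, 0],
  [-1, 0.074, 0, 0, 0, 0, 0],
  [-1, 0.077, 0, 0, 0, 0, 0],
  [-1, 0.077, 0, 0, 0, 0, 0],
])

```text
clock: 12.92
position: [0.4914, 0.1323, 0.1297]
tool_rot: [-3.142, 0.0, 0.319]
force: [-3.6, 0.4, 0.2]
grip_width: 0.0001
```

```bash
python3 -c "
from h import *
plan([-70.5,-71.7])
im=cams.grab_frame('top');remain(im)"
```

```text
t 12.925 pos [0.4914 0.1323 0.1297] rpy [-3.1415e+00  3.0000e-04  3.1890e-01] F [-3.57  0.43  0.24]
-70.5 [-0.005  0.009  0.005] [-0.     0.    -0.027]
-71.7 [ 0.001 -0.001  0.005] [-0.     0.    -0.001]
blue (27, np.float64(0.0862), np.float64(-67.29)) red (62, np.float64(0.1166), np.float64(-68.17)) turn -0.8799999999999955
```

Request:
arm_command([
  [-1, -0.1, 0, 0, 0, 0, 0],
  [-1, -0.2, 0, 0, 0, 0, 0],
  [-1, -0.2, 0, -0.3, 0, 0, 0],
  [-1, -0.2, 0.1, -0.6, 0, 0, 0],
  [-1, -0.2, 0.4, -0.7, 0, 0, 0],
  [-1, -0.2, 0.75, -0.7, 0, 0, 0],
  [-1, -0.2, 0.75, -0.7, 0, 0, 0],
  [-1, -0.2, 0.75, -0.7, 0, 0, 0],
])

```text
clock: 13.98
position: [0.4976, 0.0162, 0.2347]
tool_rot: [-3.141, 0.0, 0.319]
force: [-0.4, 0.9, 0.2]
grip_width: -0.0003
```

```bash
python3 -c "
from h import *
plan([-70.5])
c=cams.get_calibration('wrist');im=cams.grab_frame('wrist');cv2.imwrite('pics/w9.png',im);wr(im,c)
i2=cams.grab_frame('wrist');c=cams.get_calibration('wrist');wr(i2,c)
print('brooch', onz(c,(175,58),.131))
cv2.imwrite('pics/w9z.png',cv2.resize(im[0:150,0:350],None,fx=2.2,fy=2.2))"
```

```text
t 13.975 pos [0.4976 0.0162 0.2347] rpy [-3.1414e+00  2.0000e-04  3.1850e-01] F [-0.41  0.91  0.21]
-70.5 [ 0.198 -0.739  0.705] [-0.     0.    -0.028]
blue 184 mean r 0.0842 ang -67.43 dir -68.08 line at r=103 [0.6133 0.0203] -67.55
red 501 mean r 0.116 ang -67.76 dir -67.71 line at r=103 [0.613  0.0202] -67.77
blue 175 mean r 0.0838 ang -67.31 dir -68.03 line at r=103 [0.6135 0.0204] -67.44
red 509 mean r 0.1159 ang -67.59 dir -72.08 line at r=103 [0.6142 0.0207] -67.02
brooch [0.57665968 0.11220061 0.131     ]
```

View pics/w9z.png

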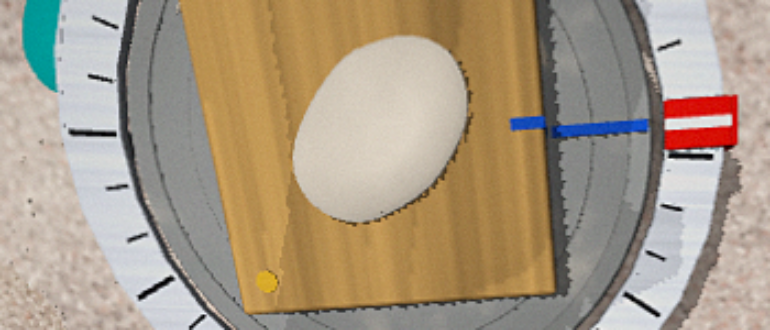

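The blue line (648,126) and the white line (666,124) are collinear to within about 0.5 mm. The brooch is centred, the wheel stands still and the hand is clear.

```bash
python3 -c "
from workcell import job
print(job.job_done())"
```

```text
the job is handed in; nothing more can be done
None
```

I turned the wheel about 49° clockwise by pushing the bat's edge near a corner with the closed fingertips. I nudged it the last degree, backed the hand off and up, and handed in at about 14 s.

- **Alignment:** the last wrist pictures put the index line and the clip line about 0.3 mm to 1 mm apart at a radius of 103 mm. The coarser top camera, read just before I backed off, disagreed slightly at about 0.9° (roughly 1.6 mm). Both are inside the 4 mm limit.
- **Wheel:** it stood still to within measurement noise between the two last pictures.
- **Brooch:** it lay about 4 mm from the bat's centre.
- **Force and contact:** I read the wrist force only between moves; the highest reading was about 3.6 N. The path kept clear of the bystanders, but I did not measure their positions again at the end.

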